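# Fit the access panel and hold it pressed shut

## Robot

A 6-joint arm with a two-finger parallel gripper is mounted at the origin on a cart in front of the work surface, level with it; the furniture and walls round the work are solid. World frame = base frame: x ahead of the robot, y to its left, z up, the work surface at z = 0. Lengths are in mm, angles in rad, forces in N, time in s.
With the tool pointing down it reaches from about 350 to 875 mm from the base axis. Payload 4.2 kg.
Tool frame: the origin (TCP) lies midway between the tips of the shut fingers; the grasp point (between the pads) lies 19 mm behind it; z points along the fingers, y is the line along which they close (so a half turn about z gives the same grasp; the last joint's range is limited). The gripper opens to 85 mm and grips with 20 to 120 N. Pads are 22 mm wide; open, the fingers measure 114 mm over their backs; the gripper's body (76 mm by 85 mm) begins 54 mm behind the grasp point. The pads swing forward as they close: fully open they stand 13 mm farther back than shut.
Start: joints at [1.523, 0.385, 0.008, 0, -1.194, -0.259], TCP at [188.724, 595.804, 231.312] pointing down, gripper open.
Joint ranges: [-3.14, 3.14], [-1.21, 2.06], [-1.07, 1.41], [-3.16, 2.05], [-2.99, -0.16], [-3.1, 3.1]. Speed limits (rad/s): [2.79, 2.79, 3.14, 3.14, 3.14, 3.14].

## Interface

Orientations are given as a unit quaternion [x, y, z, w].
In Python, from bench import arm gives the robot as it stands. The module is installed in compiled form; this text tells all that it offers.
- The arm moves only by the shell command python3 -m handwheel 'ROWS' [OPENING]. ROWS is JSON, a list of rows, each an object of numbers: "x", "y", "z": the shift along the world's x, y, z each as a share of 20 cm, from -1 to 1; "ax", "ay", "az": the turn, a rotation vector about the world's x, y, z each as a share of 90 degrees, from -1 to 1. In form: [{"x": .., "y": .., "z": .., "ax": .., "ay": .., "az": ..}, ...]. A call has exactly 8 rows; each row shifts and turns the commanded pose from where the row before left it; what a row does not reach is not made up. A row lasts 1/10 s, in which the tool goes at most 50 mm and 8.59 degrees, less where a joint would pass 70% of its speed; a pose out of reach is approached as far as the arm can. A call with a number of a shift or a turn outside -1 to 1 is refused whole. A call with a gripper value outside its range is refused whole. OPENING is the opening, from -1 (shut) to 1 (fully open), set as the call begins (- or left out, the last holds). The fingers move at their own pace and stop on an object; the grip force is fixed at half the most. Time passes only in rows, so rows that do not move let the fingers close, or fill a call up. It gives the time, the measured TCP pose, the force, the opening and the grip force at its end, in the units of the state.
- arm.read_state(): the state, without advancing time (a new reading comes with each control period).
- arm.get_image(name): name is "side" or "top" or "wrist"; returns the picture (384x512x3 uint8, red, green, blue); there is no depth.
- arm.camera_params(name): a dict with "K" (3x3 intrinsics, pixels), "k1" (the pictures are not rectified: a ray, as slopes to the right and down, at radius r is drawn at 1 + k1 r^2 times it, then the intrinsics apply), "position" and "orientation" of the camera in the world. Camera axes: x right, y down, z forward; pixel columns grow to the right and rows downward; lengths in mm; the calibration is good to about 2 mm. A picture is of the moment at which its call begins: read the wrist's pose just before it. camera_params takes no time and is no camera call; for the wrist camera it gives the pose at the moment of the call.
- arm.job_done(): hands the job in; it is judged then, once.
The state is a dict: "clock": time; "joints": joint angles; "joint_vel": joint speeds; "joint_efforts": joint torques, N m; "position": TCP position; "ee_rot": TCP orientation; "contact_force": force on the tool from outside, world axes, zero at the start; "wrist_torque": the same for the moment, N m; "gripper_width": finger opening in mm; "grasp_force": force on a finger pad.
Only numpy, scipy, OpenCV 4.12 (cv2) and the standard library are available. Lean on these libraries where they do the work, as an engineer would, in place of code of your own. Each camera call takes 0.05 s, during which the arm holds its last target. There are 200 camera calls.

## Task

Fit the loose access panel into the open top of the grey housing and turn its wing in line with the two index marks, so that the crossbar beneath meets the slot in the housing. Then press the panel fully home, flush with the rim, and finish while still holding it pressed there, since the springy gasket lifts it if you let go. Leave the pliers and the sanding block where they are.

Things in the scene. Friction and masses are not known exactly. Their poses are not given: they have to be found in the camera images.
- frame: Grey metal housing fixed to the bench, 160 (x) x 120 (y) x 56 mm high, open at the top, black cable gland on its +x end. Origin: centre of its underside; x along its long side, z up. Rim 56 mm above the origin. Recess 130 x 90 mm, centred, with a 5 mm bevel at the rim. A black gasket ring in it has its top 40 mm above the origin when free. The panel fits either way round (half a turn).
- frame_slot (a point): Middle of the slot in the steel plate in the middle of the housing's recess, on the plate's top face, 41.5 mm above the housing's underside. The slot is 38 mm long (along the housing's x) and 11 mm wide; the fastener's crossbar goes down through it only when the wing is in line.
- gasket (a joint): How far the sprung gasket ring is pushed straight down, in m: 0 free, 0.008 bottomed. It carries the panel's weight unmoved, starts to yield at about 7 N and takes about 13 N at the bottom (about 10 N of push besides the panel's weight).
- panel_mid (a point): Centre of the aluminium access panel, a lid 126 (x) x 86 (y) x 24 mm with a folded skirt, 0.25 kg, standing on its skirt. The point is 12 mm below the top face; x along the long side and the dark index marks. In the housing, unpressed, its top stands 8 mm above the rim; fully home it is flush and this point is 44 mm above the frame's origin. With the wing out of line it stops after 1.5 mm.
- panel: The same panel with its wing; origin at the centre of the skirt's lower edge, axes as panel_mid.
- wing_grip (a point): Centre of the upright steel wing of the quarter-turn fastener in the middle of the panel: 34 mm long (its x), 9 mm thick (its y), from 3 to 29 mm above the panel's top face; this point is on the turning axis, 16 mm above the top face. The crossbar under the panel (32 mm long, 6 mm thick, underside 3 mm above the skirt's edge) is parallel to it. The panel can be carried by the wing.
- wing (a joint): Turn of the wing on the panel, in rad, anticlockwise from above: at 0 it stands across the panel (along its y), at +1.571 or -1.571 in line with the index marks (along its x); either will do. Range -1.9 to 1.9, no stop or click when aligned; it stays where it is left (friction 0.05 N m, it does not turn while the panel is carried).
- sanding: Cork-coloured sanding block, 38 x 63 x 25 mm, lying on the bench beyond the work; leave it alone. Origin: centre of its underside.
- pliers: Red-handled pliers, 166 x 67 x 14 mm, lying on the bench near its front edge; leave them alone. Origin: centre of the underside.
Not all that is in view belongs to the job. Leave any green look-alike of the panel alone.

How it is judged:
By the outcome, as a careful person would: the job done as asked, in the order asked, and still so for the second after the job is handed in, while the arm keeps its last pose, push and grip.
It also fails if it takes over 45 s, if anything falls off the work surface, if the arm or the gripper's body presses on something with over 40 N, if the wrist force passes 120 N, or if a joint passes its speed limit or range.

## Working session

There is one attempt and no reset: what is moved stays moved. The work goes in short steps, Python scripts to look and compute and a shell command to move; the robot and the scene stay as the last step left them, time stands still between calls to the robot, and variables do not carry over. Pictures are saved under pics/ and viewed, at most 10 in all, crops included, and the job is handed in when it is done.

```bash
mkdir -p pics
cat > h.py <<'E'
import numpy as np, cv2
from scipy.spatial.transform import Rotation as R
from bench import arm
def snap(n,f):
    p=arm.camera_params(n); im=arm.get_image(n)
    np.save('pics/'+f+'.npy',im); np.save('pics/'+f+'_p.npy',p,allow_pickle=True)
    cv2.imwrite('pics/'+f+'.png',im[:,:,::-1]); return im,p
def load(f): return np.load('pics/'+f+'.npy'),np.load('pics/'+f+'_p.npy',allow_pickle=True).item()
def rot(p):
    o=np.array(p['orientation'],float); return R.from_quat(o).as_matrix() if o.size==4 else o
def ray(p,u,v):
    K=np.array(p['K']); d=cv2.undistortPoints(np.array([[[u,v]]],float),K,np.array([p['k1'],0,0,0,0.]))[0,0]
    return rot(p)@np.array([d[0],d[1],1])
def onz(p,u,v,z):
    c=np.array(p['position'],float); d=ray(p,u,v); return (c+d*(z-c[2])/d[2])
def proj(p,X):
    r=rot(p).T
    q=cv2.projectPoints(np.array([X],float),cv2.Rodrigues(r)[0],-r@np.array(p['position'],float),np.array(p['K']),np.array([p['k1'],0,0,0,0.]))[0]
    return q[0,0]
E
python3 - <<'E'
from h import *
for n in('top','side'):
    im,p=snap(n,n+'0'); print(n,p['position'],p['orientation'],p['K'])
a=np.hstack([cv2.imread('pics/top0.png'),cv2.imread('pics/side0.png')])
s=arm.read_state();print(s['position'],s['ee_rot'],s['gripper_width'])
E
```

```text
top [ 359.27683647  104.49994048 1002.96746148] [ 0.70849121 -0.70168394  0.05921438 -0.04662103] [[436.55046977   0.         262.08632714]
 [  0.         436.55046977 191.19782318]
 [  0.           0.           1.        ]]
side [ 185.03190026 -478.69608448  598.91518971] [ 0.87699517 -0.22802894  0.10971711 -0.40846595] [[398.60285726   0.         253.82329921]
 [  0.         398.60285726 191.42619615]
 [  0.           0.           1.        ]]
[188.57659361 595.31790459 230.31275858] [ 9.88246037e-01 -1.52868404e-01 -9.64337109e-05  1.00603585e-03] 85.50090008931829
```

View pics/top0.png

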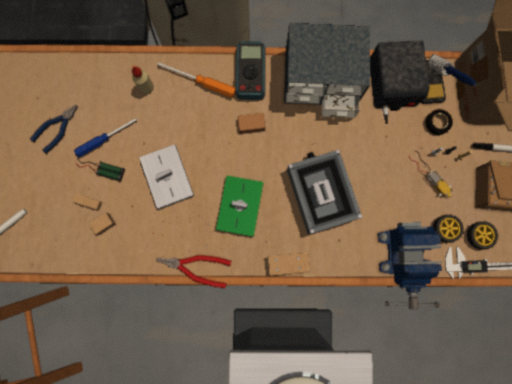

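View pics/side0.png

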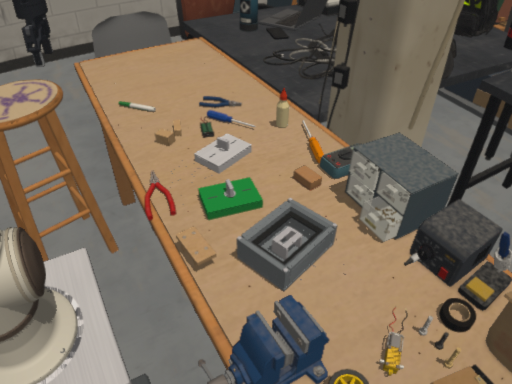

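Candidates for the panel: the silver-white lid at top (166,177) and the green look-alike at (240,206). By the description it is the silver-white one. The housing is at (322,192). I'll check both in close crops.

Run:
```python
from h import *
im,_=load('top0')
f=lambda x,y:cv2.resize(im[y:y+100,x:x+80,::-1],None,fx=5,fy=5,interpolation=cv2.INTER_CUBIC)
cv2.imwrite('pics/crop0.png',np.hstack([f(126,128),f(283,143)]))
```

```text
(no output)
```

View pics/crop0.png

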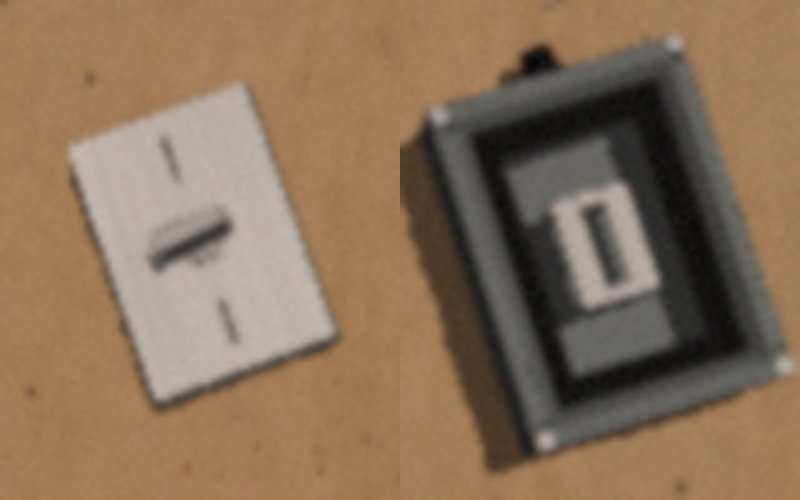

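The silver lid has its index marks on the long axis, and its wing at crop (190,235) stands across it. The housing's rim screws are at the crop corners (440,117), (676,44), (785,366), (545,441), with the gland at the top (its +x end).

Run:
```python
from h import *
im,p=load('top0')
def go(pts,x0,y0,z):
    P=np.array([onz(p,x0+u/5,y0+v/5,z)[:2] for u,v in pts]); return P
P=go([(72,148),(243,84),(337,338),(157,405)],126,128,24)
H=go([(40,117),(276,44),(385,366),(145,441)],283,143,56)
for n,Q in(('panel',P),('house',H)):
    d=(Q[0]+Q[1]-Q[2]-Q[3]); e=Q[0]-Q[1]+Q[3]-Q[2]
    print(n,Q.mean(0),np.degrees(np.arctan2(d[1],d[0])),np.degrees(np.arctan2(-e[0],e[1])),np.linalg.norm(d)/2,np.linalg.norm(e)/2)
M=go([(160,138),(180,180),(220,298),(238,342)],126,128,24);d=M[0]-M[3];print(M.mean(0),np.degrees(np.arctan2(d[1],d[0])))
W=go([(150,250),(231,215)],126,128,53);d=W[0]-W[1];print(W.mean(0),np.degrees(np.arctan2(d[1],d[0])))
S=go([(195,205),(218,283)],283,143,41.5);print('slot',S.mean(0))
s=arm.read_state()
r=R.from_quat(s['ee_rot']).as_matrix();print(r.round(3),s['joints'])
print(arm.camera_params('wrist')['position'])
```

```text
panel [538.54962963 305.63174009] 21.1901620348842 21.634781367041583 126.22047884444267 84.53148849453586
house [504.22571192 -51.05607781] 17.574624218398814 17.890192071840193 150.43053049898114 111.12941253983017
[540.15601944 306.90998252] 22.763439714743875
[537.68720403 304.89897364] 114.65918927813779
slot [504.72587265 -51.13338379]
[[ 0.953 -0.302 -0.   ]
 [-0.302 -0.953 -0.002]
 [ 0.     0.002 -1.   ]] [ 1.52260556e+00  3.85509152e-01  6.76089219e-03 -4.33655195e-04
 -1.19402876e+00 -2.58589728e-01]
[265.24687784 571.00243975 374.26068813]
```

```bash
r='';python3 -m handwheel '[{"x":0.175,"y":-0.145,"z":-0.04,"az":-0.0704},{"x":0.175,"y":-0.145,"z":-0.04,"az":-0.0704},{"x":0.175,"y":-0.145,"z":-0.04,"az":-0.0704},{"x":0.175,"y":-0.145,"z":-0.04,"az":-0.0704},{"x":0.175,"y":-0.145,"z":-0.04,"az":-0.0704},{"x":0.175,"y":-0.145,"z":-0.04,"az":-0.0704},{"x":0.175,"y":-0.145,"z":-0.04,"az":-0.0704},{"x":0.175,"y":-0.145,"z":-0.04,"az":-0.0704}]' 1
```

```text
invalid input at $[0]: expected keys x, y, z, ax, ay, az
```

```bash
python3 -m handwheel '[{"x":0.175,"y":-0.145,"z":-0.04,"ax":0,"ay":0,"az":-0.0704},{"x":0.175,"y":-0.145,"z":-0.04,"ax":0,"ay":0,"az":-0.0704},{"x":0.175,"y":-0.145,"z":-0.04,"ax":0,"ay":0,"az":-0.0704},{"x":0.175,"y":-0.145,"z":-0.04,"ax":0,"ay":0,"az":-0.0704},{"x":0.175,"y":-0.145,"z":-0.04,"ax":0,"ay":0,"az":-0.0704},{"x":0.175,"y":-0.145,"z":-0.04,"ax":0,"ay":0,"az":-0.0704},{"x":0.175,"y":-0.145,"z":-0.04,"ax":0,"ay":0,"az":-0.0704},{"x":0.175,"y":-0.145,"z":-0.04,"ax":0,"ay":0,"az":-0.0704}]' 1
```

```text
clock: 0.9
position: [469.7, 362.3, 166.7]
ee_rot: [0.826, -0.563, -0.0, 0.0]
contact_force: [0.1, 1.2, -0.7]
gripper_width: 85.3
grasp_force: 0.0
```

```bash
python3 -m handwheel '[{"x":0.115,"y":-0.094,"z":-0.025,"ax":0,"ay":0,"az":0},{"x":0.115,"y":-0.094,"z":-0.025,"ax":0,"ay":0,"az":0},{"x":0.115,"y":-0.094,"z":-0.025,"ax":0,"ay":0,"az":0},{"x":0,"y":0,"z":0,"ax":0,"ay":0,"az":0},{"x":0,"y":0,"z":0,"ax":0,"ay":0,"az":0},{"x":0,"y":0,"z":0,"ax":0,"ay":0,"az":0},{"x":0,"y":0,"z":0,"ax":0,"ay":0,"az":0},{"x":0,"y":0,"z":0,"ax":0,"ay":0,"az":0}]'
python3 -c "
from h import *
snap('wrist','w1');im=cv2.imread('pics/w1.png');cv2.imwrite('pics/w1b.png',cv2.resize(im,(768,576)))"
```

```text
clock: 1.7
position: [537.2, 308.2, 152.6]
ee_rot: [0.828, -0.561, 0.0, -0.0]
contact_force: [-0.4, 0.0, 0.0]
gripper_width: 85.2
grasp_force: 0.0
```

View pics/w1b.png

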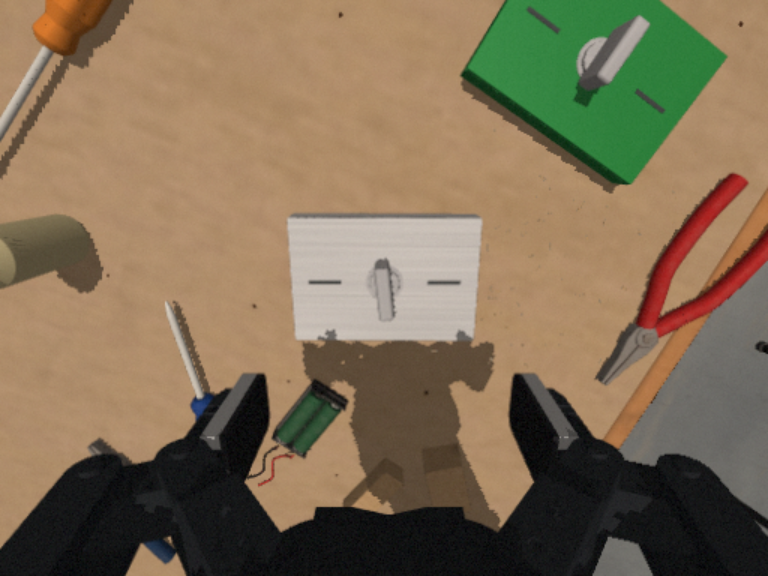

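The panel's corners are at (289,215), (480,215), (474,340), (295,340) in the ×1.5 view. The marks run along row 283, and the wing top goes from about (382,261) to (387,319).

Run:
```python
from h import *
im,p=load('w1')
g=lambda pts,z:np.array([onz(p,u/1.5,v/1.5,z)[:2] for u,v in pts])
# top face corners
Q=g([(290,217),(480,217),(474,339),(295,339)],24);print(Q.round(1),Q.mean(0))
M=g([(309,283),(460,283)],24);d=M[0]-M[1];print(M.mean(0),np.degrees(np.arctan2(d[1],d[0])),np.linalg.norm(Q[0]-Q[1]),np.linalg.norm(Q[1]-Q[2]))
W=g([(382,262),(387,320)],53);d=W[0]-W[1];print(W.mean(0),np.degrees(np.arctan2(d[1],d[0])),np.linalg.norm(d))
s=arm.read_state();r=R.from_quat(s['ee_rot']).as_matrix();print(s['position'],np.degrees(np.arctan2(r[1,1],r[0,1])))
```

```text
[[612.  291.6]
 [498.4 246.1]
 [465.  325.1]
 [582.6 372.1]] [539.5086165  308.71045168]
[539.10099162 310.17830156] 21.809629815704753 122.39816761683183 85.7516839821438
[540.02981171 307.11348529] -63.6519922502724 37.17123516207126
[537.21344924 308.13273546 152.61995664] -158.19248563330078
```

```bash
python3 -m handwheel '[{"x":0.01,"y":-0.003,"z":-0.1,"ax":0,"ay":0,"az":0.041},{"x":0,"y":0,"z":-0.13,"ax":0,"ay":0,"az":0},{"x":0,"y":0,"z":-0.13,"ax":0,"ay":0,"az":0},{"x":0,"y":0,"z":-0.1,"ax":0,"ay":0,"az":0},{"x":0,"y":0,"z":-0.08,"ax":0,"ay":0,"az":0},{"x":0,"y":0,"z":-0.05,"ax":0,"ay":0,"az":0},{"x":0,"y":0,"z":-0.025,"ax":0,"ay":0,"az":0},{"x":0,"y":0,"z":0,"ax":0,"ay":0,"az":0}]'
python3 -m handwheel '[{"x":0,"y":0,"z":0,"ax":0,"ay":0,"az":0},{"x":0,"y":0,"z":0,"ax":0,"ay":0,"az":0},{"x":0,"y":0,"z":0,"ax":0,"ay":0,"az":0},{"x":0,"y":0,"z":0,"ax":0,"ay":0,"az":0},{"x":0,"y":0,"z":0,"ax":0,"ay":0,"az":0},{"x":0,"y":0,"z":0,"ax":0,"ay":0,"az":0},{"x":0,"y":0,"z":0,"ax":0,"ay":0,"az":0},{"x":0,"y":0,"z":0,"ax":0,"ay":0,"az":0}]' -1
```

```text
clock: 2.55
position: [539.6, 306.9, 29.1]
ee_rot: [0.845, -0.534, -0.0, 0.0]
contact_force: [0.1, 0.2, -0.4]
gripper_width: 85.3
grasp_force: 0.0
clock: 3.35
position: [540.0, 307.0, 29.8]
ee_rot: [0.845, -0.534, 0.0, -0.0]
contact_force: [-0.4, -0.4, 4.2]
gripper_width: 7.4
grasp_force: 59.5
```

```bash
python3 -m handwheel '[{"x":0,"y":0,"z":0.03,"ax":0,"ay":0,"az":0},{"x":0,"y":0,"z":0.08,"ax":0,"ay":0,"az":0},{"x":0,"y":0,"z":0.12,"ax":0,"ay":0,"az":0},{"x":0,"y":0,"z":0.12,"ax":0,"ay":0,"az":0},{"x":0,"y":0,"z":0.1,"ax":0,"ay":0,"az":0},{"x":0,"y":0,"z":0.05,"ax":0,"ay":0,"az":0},{"x":-0.01,"y":-0.07,"z":0,"ax":0,"ay":0,"az":0},{"x":-0.015,"y":-0.12,"z":0,"ax":0,"ay":0,"az":0}]'
python3 -m handwheel '[{"x":-0.02,"y":-0.2,"z":0,"ax":0,"ay":0,"az":-0.01},{"x":-0.02,"y":-0.2,"z":0,"ax":0,"ay":0,"az":-0.01},{"x":-0.02,"y":-0.2,"z":0,"ax":0,"ay":0,"az":-0.01},{"x":-0.02,"y":-0.2,"z":0,"ax":0,"ay":0,"az":-0.015},{"x":-0.02,"y":-0.2,"z":0,"ax":0,"ay":0,"az":0},{"x":-0.02,"y":-0.2,"z":0,"ax":0,"ay":0,"az":0},{"x":-0.02,"y":-0.2,"z":0,"ax":0,"ay":0,"az":0},{"x":-0.015,"y":-0.13,"z":0,"ax":0,"ay":0,"az":0}]'
python3 -m handwheel '[{"x":0,"y":-0.07,"z":0,"ax":0,"ay":0,"az":0},{"x":0,"y":0,"z":0,"ax":0,"ay":0,"az":0},{"x":0,"y":0,"z":0,"ax":0,"ay":0,"az":0},{"x":0,"y":0,"z":0,"ax":0,"ay":0,"az":0},{"x":0,"y":0,"z":0,"ax":0,"ay":0,"az":0},{"x":0,"y":0,"z":0,"ax":0,"ay":0,"az":0},{"x":0,"y":0,"z":0,"ax":0,"ay":0,"az":0},{"x":0,"y":0,"z":0,"ax":0,"ay":0,"az":0}]'
python3 - <<'E'
from h import *
im,p=snap('wrist','w2');i2,_=snap('top','top2')
cv2.imwrite('pics/w2b.png',cv2.resize(im[:,:,::-1],(768,576)))
s=arm.read_state();print(s['wrist_torque'])
E
```

```text
clock: 4.15
position: [533.8, 268.4, 128.0]
ee_rot: [0.846, -0.534, -0.001, 0.001]
contact_force: [0.2, -1.5, -3.0]
gripper_width: 8.0
grasp_force: 58.9
clock: 4.95
position: [500.9, -40.2, 127.7]
ee_rot: [0.825, -0.565, -0.002, 0.001]
contact_force: [0.3, -0.9, -1.9]
gripper_width: 8.0
grasp_force: 58.9
clock: 5.75
position: [503.8, -50.9, 129.3]
ee_rot: [0.826, -0.563, 0.0, -0.0]
contact_force: [0.3, 0.6, -1.9]
gripper_width: 7.7
grasp_force: 58.9
[-0.00343358  0.00983114  0.02449726]
```

View pics/w2b.png

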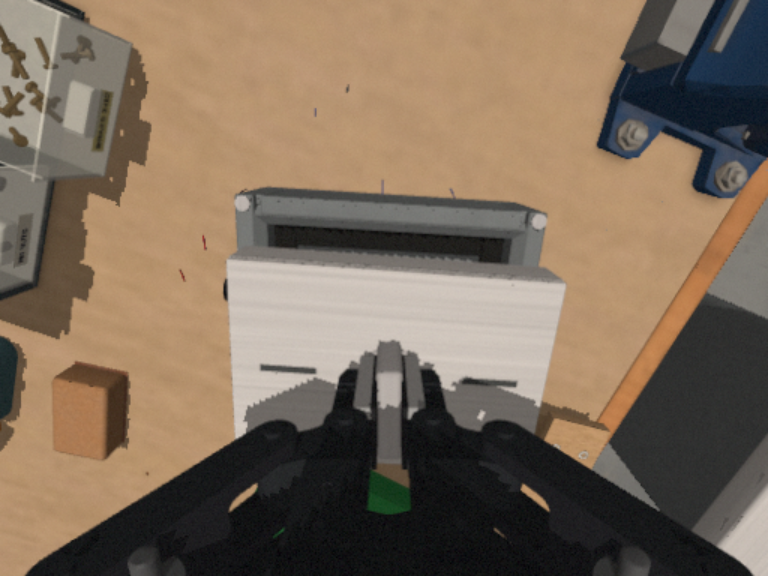

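The panel hangs from the wing over the housing. The two far rim screws are at (242,203) and (538,221). The marks run from (262,369) to (516,384), and the panel's far top-edge corners are near (230,262) and (562,285).

Run:
```python
from h import *
im,p=load('w2')
g=lambda pts,z:np.array([onz(p,u/1.5,v/1.5,z)[:2] for u,v in pts])
a=lambda d:np.degrees(np.arctan2(d[1],d[0]))
zt=129.3-5.6
M=g([(262,369),(516,384)],zt);print('marks',M.mean(0),a(M[0]-M[1]),np.linalg.norm(M[0]-M[1]))
E=g([(230,260),(562,284)],zt);print('edge',E,a(E[0]-E[1]),np.linalg.norm(E[0]-E[1]))
y=np.radians(a(M[0]-M[1]));ny=np.array([-np.sin(y),np.cos(y)]);print('ctr from edge',E.mean(0)+43*ny)
S=g([(242,203),(538,221)],57);y=np.radians(a(S[0]-S[1]));print('screws',S,np.degrees(y),np.linalg.norm(S[0]-S[1]),S.mean(0)+55.6*np.array([-np.sin(y),np.cos(y)]))
s=arm.read_state();print(s['position'])
i,_=load('top2');cv2.imwrite('pics/top2c.png',cv2.resize(i[120:260,250:400,::-1],None,fx=4,fy=4,interpolation=cv2.INTER_CUBIC))
```

```text
marks [501.97109974 -47.96726967] 17.564902251790215 102.05999161708178
edge [[ 573.86863831  -71.24796061]
 [ 456.44247592 -107.41806711]] 17.12010176530909 122.87058321496794
ctr from edge [502.17876183 -48.33785824]
screws [[ 593.90136839  -77.93951971]
 [ 450.06364874 -124.5671053 ]] 17.96103498767383 151.20655188518396 [504.83712878 -48.36289795]
[503.74098066 -51.06127517 129.32715703]
```

```bash
python3 -m handwheel '[{"x":0.01,"y":-0.002,"z":-0.08,"ax":0,"ay":0,"az":0.004},{"x":0,"y":0,"z":-0.08,"ax":0,"ay":0,"az":0},{"x":0,"y":0,"z":-0.03,"ax":0,"ay":0,"az":0},{"x":0,"y":0,"z":-0.02,"ax":0,"ay":0,"az":0},{"x":0,"y":0,"z":-0.015,"ax":0,"ay":0,"az":0},{"x":0,"y":0,"z":-0.015,"ax":0,"ay":0,"az":0},{"x":0,"y":0,"z":-0.01,"ax":0,"ay":0,"az":0},{"x":0,"y":0,"z":0,"ax":0,"ay":0,"az":0}]'
```

```text
clock: 6.65
position: [505.7, -51.6, 79.3]
ee_rot: [0.828, -0.561, -0.0, -0.0]
contact_force: [0.6, -0.7, -1.6]
gripper_width: 7.9
grasp_force: 58.7
```

Still carrying freely with the skirt below the rim. I'll lower it to the gasket.

```bash
python3 -m handwheel '[{"x":0,"y":0,"z":-0.012,"ax":0,"ay":0,"az":0},{"x":0,"y":0,"z":-0.012,"ax":0,"ay":0,"az":0},{"x":0,"y":0,"z":-0.01,"ax":0,"ay":0,"az":0},{"x":0,"y":0,"z":-0.008,"ax":0,"ay":0,"az":0},{"x":0,"y":0,"z":-0.006,"ax":0,"ay":0,"az":0},{"x":0,"y":0,"z":0,"ax":0,"ay":0,"az":0},{"x":0,"y":0,"z":0,"ax":0,"ay":0,"az":0},{"x":0,"y":0,"z":0,"ax":0,"ay":0,"az":0}]'
python3 - <<'E'
from h import *
im,p=snap('wrist','w3');i,_=snap('top','top3');j,_=snap('side','s3')
a=cv2.resize(im[:,:,::-1],(512,384))
b=cv2.resize(j[190:290,220:350,::-1],(374,288),interpolation=cv2.INTER_CUBIC)
c=cv2.resize(i[140:240,270:370,::-1],(288,288),interpolation=cv2.INTER_CUBIC)
o=np.zeros((576,800,3),np.uint8);o[:384,:512]=a;o[:288,512:]=c;o[288:,426:]=b;cv2.imwrite('pics/m3.png',o)
E
```

```text
clock: 7.45
position: [505.8, -51.6, 69.8]
ee_rot: [0.828, -0.561, 0.0, -0.0]
contact_force: [-0.6, -0.1, -0.8]
gripper_width: 7.8
grasp_force: 59.0
```

View pics/m3.png

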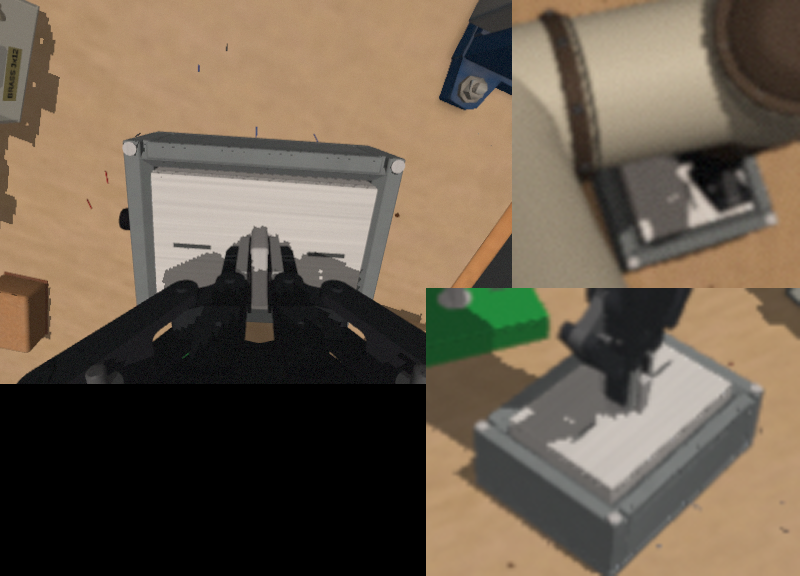

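The panel sits inside the rim all round and is nearly resting on the gasket. I'll lower it 1 mm and turn the wing clockwise by about 94°.

```bash
python3 -m handwheel '[{"x":0,"y":0,"z":-0.005,"ax":0,"ay":0,"az":0},{"x":0,"y":0,"z":0,"ax":0,"ay":0,"az":-0.05},{"x":0,"y":0,"z":0,"ax":0,"ay":0,"az":-0.08},{"x":0,"y":0,"z":0,"ax":0,"ay":0,"az":-0.08},{"x":0,"y":0,"z":0,"ax":0,"ay":0,"az":-0.08},{"x":0,"y":0,"z":0,"ax":0,"ay":0,"az":-0.08},{"x":0,"y":0,"z":0,"ax":0,"ay":0,"az":-0.08},{"x":0,"y":0,"z":0,"ax":0,"ay":0,"az":-0.08}]'
python3 -m handwheel '[{"x":0,"y":0,"z":0,"ax":0,"ay":0,"az":-0.08},{"x":0,"y":0,"z":0,"ax":0,"ay":0,"az":-0.08},{"x":0,"y":0,"z":0,"ax":0,"ay":0,"az":-0.08},{"x":0,"y":0,"z":0,"ax":0,"ay":0,"az":-0.08},{"x":0,"y":0,"z":0,"ax":0,"ay":0,"az":-0.08},{"x":0,"y":0,"z":0,"ax":0,"ay":0,"az":-0.08},{"x":0,"y":0,"z":0,"ax":0,"ay":0,"az":-0.034},{"x":0,"y":0,"z":0,"ax":0,"ay":0,"az":0}]'
python3 - <<'E'
from h import *
im,p=snap('wrist','w4');i,_=snap('side','s4');print(arm.read_state()['wrist_torque'])
o=np.zeros((384,800,3),np.uint8);o[:,:512]=im[:,:,::-1];o[:222,512:]=cv2.resize(i[190:290,220:350,::-1],(288,222),interpolation=cv2.INTER_CUBIC)
cv2.imwrite('pics/m4.png',o)
E
```

```text
clock: 8.4
position: [504.2, -51.7, 68.9]
ee_rot: [-0.528, 0.849, 0.001, -0.001]
contact_force: [-4.5, 1.2, 4.7]
gripper_width: 8.0
grasp_force: 59.9
clock: 9.2
position: [503.5, -50.9, 68.7]
ee_rot: [-0.154, 0.988, 0.001, -0.002]
contact_force: [-6.8, 6.8, 6.1]
gripper_width: 7.6
grasp_force: 60.0
[ 1.66291029  1.72765714 -0.06762499]
```

View pics/m4.png

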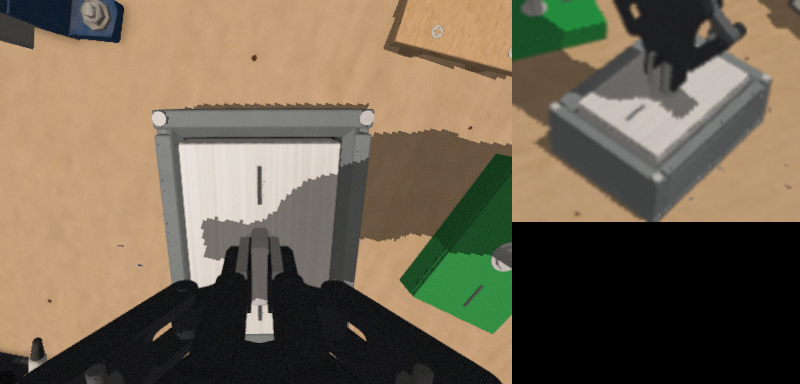

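The wing is in line with the mark (both at column 260). I'll relieve the sideways load and press.

```bash
python3 -m handwheel '[{"x":-0.01,"y":0.006,"z":0,"ax":0,"ay":0,"az":0},{"x":0,"y":0,"z":-0.008,"ax":0,"ay":0,"az":0},{"x":0,"y":0,"z":-0.008,"ax":0,"ay":0,"az":0},{"x":0,"y":0,"z":-0.008,"ax":0,"ay":0,"az":0},{"x":0,"y":0,"z":-0.008,"ax":0,"ay":0,"az":0},{"x":0,"y":0,"z":-0.004,"ax":0,"ay":0,"az":0},{"x":0,"y":0,"z":0,"ax":0,"ay":0,"az":0},{"x":0,"y":0,"z":0,"ax":0,"ay":0,"az":0}]'
```

```text
clock: 10.1
position: [503.5, -50.6, 62.8]
ee_rot: [-0.155, 0.988, -0.0, -0.0]
contact_force: [-4.3, 0.4, 10.8]
gripper_width: 7.9
grasp_force: 60.8
```

```bash
python3 -m handwheel '[{"x":-0.003,"y":0,"z":-0.005,"ax":0,"ay":0,"az":0},{"x":0,"y":0,"z":-0.005,"ax":0,"ay":0,"az":0},{"x":0,"y":0,"z":-0.005,"ax":0,"ay":0,"az":0},{"x":0,"y":0,"z":0,"ax":0,"ay":0,"az":0},{"x":0,"y":0,"z":0,"ax":0,"ay":0,"az":0},{"x":0,"y":0,"z":0,"ax":0,"ay":0,"az":0},{"x":0,"y":0,"z":0,"ax":0,"ay":0,"az":0},{"x":0,"y":0,"z":0,"ax":0,"ay":0,"az":0}]'
```

```text
clock: 10.9
position: [503.6, -50.6, 61.6]
ee_rot: [-0.155, 0.988, -0.0, 0.001]
contact_force: [-7.4, 0.9, 20.8]
gripper_width: 7.7
grasp_force: 62.4
```

Run:
```python
from h import *
im,p=snap('wrist','w5');i,_=snap('side','s5');print(arm.read_state()['contact_force'])
o=np.zeros((560,800,3),np.uint8);o[:320,:427]=cv2.resize(im[:,:,::-1],(427,320));o[:,:][240:560,427:]=cv2.resize(i[195:289,225:335,::-1],(373,320),interpolation=cv2.INTER_CUBIC)
cv2.imwrite('pics/m5.png',o)
```

```text
[-6.9951301   1.40975529 20.49428135]
```

View pics/m5.png

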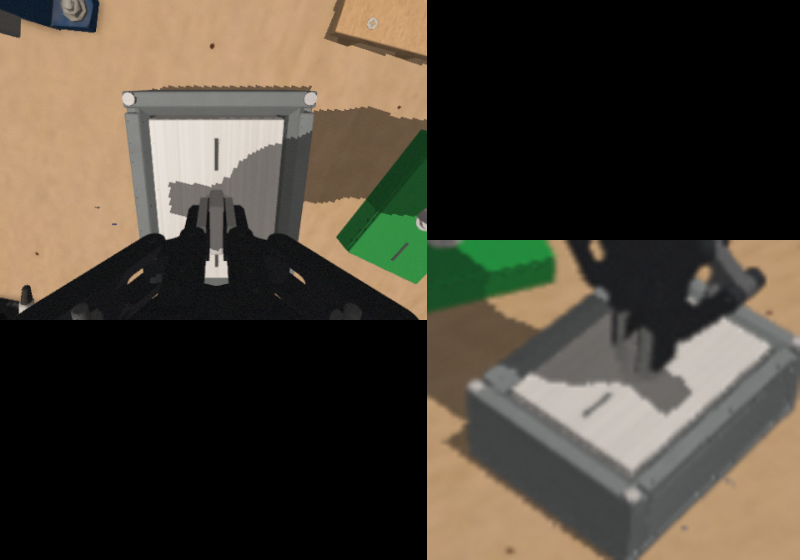

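The panel is level with the rim, the wing is in line with the marks, and it has reached a hard stop at about 20 N.

```bash
python3 -c "
from bench import arm
print(arm.job_done())"
```

```text
the job is handed in; nothing more can be done
None
```

The access panel is in the housing with its wing in line with the index marks, pressed flush with the rim and held there at about 20 N; the job is handed in (no verdict came back), and the pliers, sanding block and green look-alike were not touched.

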